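Pack the cantilever tool box

TASK

Swing the tool box's upper tray up and right over to its open side until it rests there, lay the blue-backed sanding block flat, cork down, in the large empty bay underneath, then swing the tray back down until it is fully closed. Ease the tray over both ways without letting it slam, and set the block down rather than dropping it. Keep the whetstone in its bay and the yellow rule in the tray, and leave everything else on the bench where it is.

Things in the scene. Friction and masses are not known exactly. Their poses are not given: they have to be found in the camera images.
- toolbox: Open green box, 280 (x) x 160 (y) x 75 mm high, walls and floor 8 mm, fixed to the bench; origin at the centre of its underside. x is its long direction, y points to the side to which the tray opens, z up. A divider at x = -50 mm (top 62 mm high) parts a small bay (-x, holds the whetstone) from the large empty bay. Steel links on both short end faces (11 mm proud) carry the tray.
- tray_link (a joint): Swing of the tray links, rad: 0 closed, 1.571 fully open (stop). The tray stays level; at q it has moved 130 mm*(cos(pi/4)-cos(pi/4+q)) along the box's +y and 130 mm*(sin(pi/4+q)-sin(pi/4)) up: 38 mm up at half way, 184 mm sideways at the closed height when open. Its weight (about 0.6 kg, little friction) drops it shut below about 0.785, open above. About 10 N sideways on the handle swings it.
- handle_top (a point): Centre of the top edge of the tray's dark wooden handle, an upright board along the tray's middle: 130 mm long (box's x), 14 mm thick (box's y), standing 45 mm above the tray's rim, top 166 mm above the bench when closed. Its axes stay parallel to the box's. On either side of it is an open pocket of the tray, 66 mm wide.
- bay (a point): Centre of the floor of the large empty bay (8 mm above the bench), hidden under the closed tray. The bay is 179 mm (x) by 144 mm (y), 67 mm deep to the box rim; axes as the box.
- blue_block_center (a point): Centre of the sanding block to pack: 120 (its x) x 50 (its y) x 36 mm high, 0.16 kg, cork sole 14 mm thick underneath, blue-painted wooden back above. Lies cork down on the bench on the side opposite to where the tray opens.
- red_block: Another sanding block of the same size with a red back; stays on the bench. Origin at the centre of its underside, x along its length.
- stone: Grey whetstone, 50 (x) x 120 (y) x 24 mm, loose in the small bay. Origin at the centre of its underside.
- rule: Yellow folded rule, 190 (x) x 30 x 14 mm, loose in the tray's pocket on the +y side of the handle. Origin at the centre of its underside.
- tray_floor (a point): Centre of the tray's floor (upper face), moves with the tray; 83 mm above the bench when closed. The tray is an open pale wooden box 280 x 160 x 45 mm, walls 7 mm, that covers the tool box when closed: underside 76 mm, rim 121 mm above the bench.
- mallet: Wooden mallet lying on the bench, 270 mm long, a bystander.
- glue: White glue bottle, 170 mm tall, a bystander.
- jar: Green glass cup, 100 mm tall, a bystander.
- driver: Screwdriver lying on the bench, a bystander.
- brush: Brush lying on the bench, a bystander.
There are look-alikes about, which are no part of the job. Of the things that look like the part that bears blue_block_center, the smallest one is meant.

How it is judged:
By the outcome, as a careful person would: the job done as asked, in the order asked, and still so for the second after the job is handed in, with the robot touching nothing.
It also fails if it takes over 72 s, if anything falls off the work surface, if the arm or the gripper's body presses on something with over 40 N, if the wrist force passes 120 N, or if a joint passes its speed limit or range.

ROBOT

A 6-joint arm with a two-finger parallel gripper is mounted at the origin on the work surface. World frame = base frame: x ahead of the robot, y to its left, z up, the work surface at z = 0. Lengths are in m, angles in rad, forces in N, time in s.
With the tool pointing down it reaches from about 0.3 to 0.875 m from the base axis. Payload 4.2 kg.
Tool frame: the origin (TCP) lies on the centre line of the jaws, within the pads' length; the fingertips stand 11 mm ahead of it and the grasp point (between the pads) lies 8 mm behind it; z points along the fingers, y is the direction in which the jaws open and shut (so a half turn about z gives the same grasp; the last joint's range is limited). The gripper opens to 85 mm and grips with 20 to 120 N. Pads are 22 mm wide; open, the fingers measure 114 mm over their backs; the gripper's body (76 mm by 85 mm) begins 54 mm behind the grasp point. The pads swing forward as they close: fully open they stand 13 mm farther back than shut.
Start: joints at [-1.365, 0.32, 1.565, -0, 1.257, -0.02], TCP at [0.129, -0.56, 0.206] pointing down, gripper open.
Joint ranges: [-3.11, 3.11], [-0.84, 2.01], [0.21, 2.61], [-1.34, 4.49], [0.05, 2.63], [-2.56, 2.56]. Speed limits (rad/s): [2.57, 2.57, 3.14, 3.14, 3.14, 3.14].

INTERFACE

Orientations are given as [roll, pitch, yaw] about the fixed x, y, z axes, in that order (R = Rz(yaw) Ry(pitch) Rx(roll)).
In Python, from bench import ctrl, jaws, kinematics, eyes, hand_in, telemetry gives the robot as it stands. Calls block until the motion is done:
- ctrl.movep(position, orientation): joint-space move of the TCP to a pose.
- ctrl.line_to(position, ori=None, velocity=0.15): straight line of the TCP; ori=None keeps the orientation; velocity is the mean speed in m/s.
- ctrl.movej(angles): joint-space move.
- jaws.let_go() and jaws.grasp(grasp_force=None): open the fingers fully, or close them until they stop; grasp_force is the grip in N (None keeps the last).
- ctrl.hold(seconds).
- kinematics.solve_ik(position, orientation): joint angles nearest the present ones, or None.
- eyes.snapshot(name): name is "scene" or "top" or "wrist"; returns a dict with "color" (384x512x3 uint8, red, green, blue), "fx", "fy", "cx", "cy" (pixels), "distortion" ([k1, k2, p1, p2, k3] as OpenCV has them; the pictures are not rectified), "R" (3x3) and "t" (3): a world point X has camera coordinates R X + t. Camera axes: x right, y down, z forward; pixel columns grow to the right and rows downward; lengths in m; the calibration is good to about 2 mm. A picture is of the moment at which its call begins. There is no depth.
A pose or a line that the arm cannot do raises ctrl.MotionError and nothing moves.
- hand_in(): hands the job in, once; it reports no verdict.
Readings, each from a call of its own:
- telemetry.get_time(): time.
- telemetry.get_joints(): joint angles.
- telemetry.get_qd(): joint speeds.
- telemetry.get_joint_efforts(): joint torques, N m.
- telemetry.get_tool_pos(): TCP position.
- telemetry.get_tool_rot(): TCP orientation.
- telemetry.get_force(): force on the tool from outside, world axes, zero at the start.
- telemetry.get_torque(): the same for the moment, N m.
- telemetry.get_opening(): finger opening in m.
Only numpy, scipy, OpenCV 4.12 (cv2) and the standard library are available. Lean on these libraries where they do the work, as an engineer would, in place of code of your own. Each camera call takes 0.05 s, during which the arm holds its last target.

## Working session

There is one attempt and no reset: what is moved stays moved. The work goes in short steps, each a Python script; the robot and the scene stay as the last script left them, time stands still between calls to the robot, and variables do not carry over. Pictures are saved under pics/ and viewed, and the job is handed in when it is done.

```bash
ls; mkdir -p pics; python3 - <<'E'
from bench import ctrl, jaws, kinematics, eyes, telemetry
import cv2,numpy as np,pickle
for n in ["scene","top","wrist"]:
    s=eyes.snapshot(n); pickle.dump(s,open(f"pics/{n}0.pkl","wb"))
    cv2.imwrite(f"pics/{n}0.png",s["color"][:,:,::-1])
    print(n,s["fx"],s["fy"],s["cx"],s["cy"],s["distortion"],np.round(-np.array(s["R"]).T@s["t"],3))
print(telemetry.get_time(),telemetry.get_tool_rot())
E
```

```text
pics
scene 361.17729863862854 361.17729863862854 259.58095648500887 193.3985021667653 [-0.00798756  0.          0.          0.          0.        ] [1.376 0.193 0.723]
top 394.1126517715553 394.1126517715553 258.602217643783 193.99902462638354 [-0.07239058  0.          0.          0.          0.        ] [ 0.341 -0.037  1.455]
wrist 297.3726192778687 297.3726192778687 249.2604591353034 193.2002688210296 [-0.05330121  0.          0.          0.          0.        ] [ 0.211 -0.541  0.372]
0.15 [-3.14024455e+00 -4.85375871e-05  2.25811826e-01]
```

View pics/scene0.png

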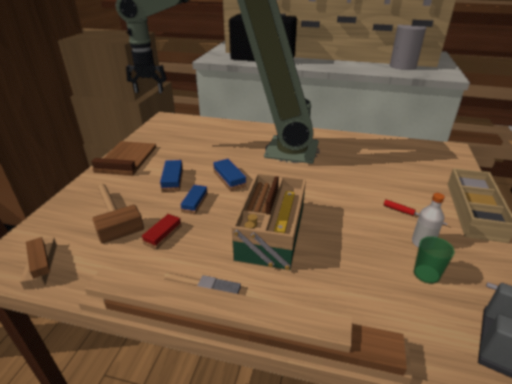

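View pics/top0.png

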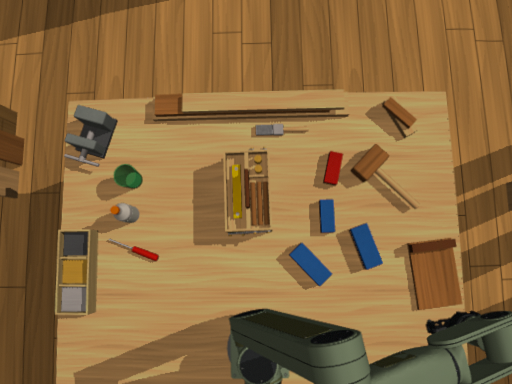

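View pics/wrist0.png

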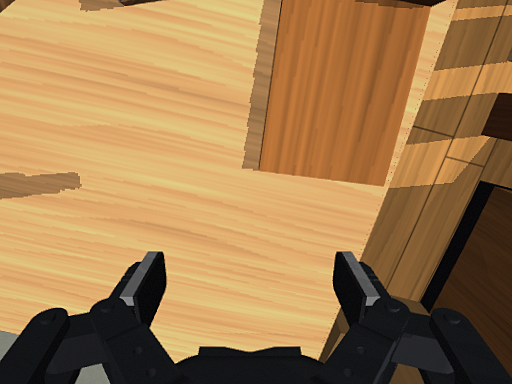

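```bash
python3 - <<'E'
import cv2
im=cv2.imread("pics/top0.png")
cv2.imwrite("pics/c1.png",cv2.resize(im[140:245,210:285],None,fx=5.5,fy=5.5,interpolation=cv2.INTER_CUBIC))
cv2.imwrite("pics/c2.png",cv2.resize(im[140:295,285:395],None,fx=3.8,fy=3.8,interpolation=cv2.INTER_CUBIC))
E
```

```text
(no output)
```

View pics/c1.png

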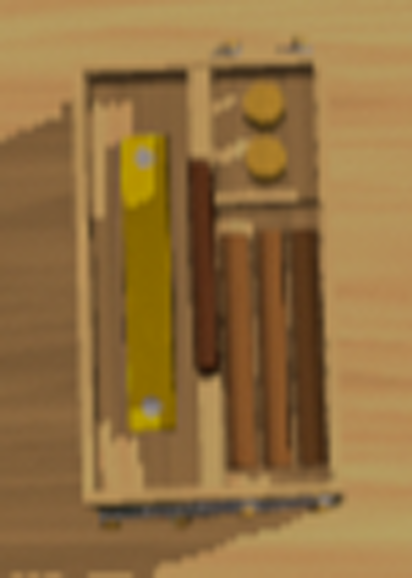

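View pics/c2.png

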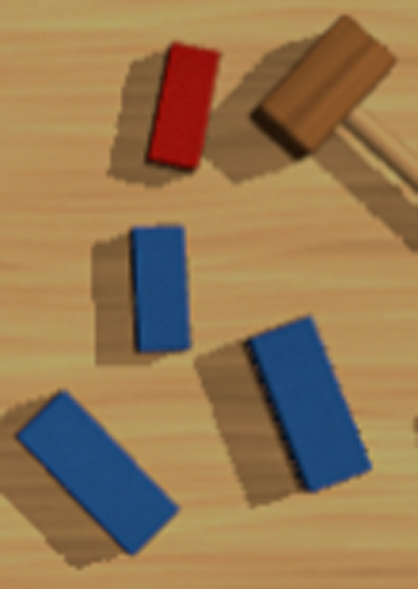

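```bash
cat > h.py <<'E'
import cv2,numpy as np,pickle
def ray(s,uv,z):
    K=np.array([[s["fx"],0,s["cx"]],[0,s["fy"],s["cy"]],[0,0,1]])
    p=cv2.undistortPoints(np.array(uv,float).reshape(-1,1,2),K,np.array(s["distortion"])).reshape(-1,2)
    d=np.c_[p,np.ones(len(p))]@np.array(s["R"]); c=-np.array(s["R"]).T@s["t"]
    return c+d*((z-c[2])/d[:,2])[:,None]
def proj(s,X):
    K=np.array([[s["fx"],0,s["cx"]],[0,s["fy"],s["cy"]],[0,0,1]])
    return cv2.projectPoints(np.array(X,float).reshape(-1,3),cv2.Rodrigues(np.array(s["R"]))[0],np.array(s["t"],float),K,np.array(s["distortion"]))[0].reshape(-1,2)
def blues(s,z,lo=(100,120,40),hi=(130,255,255)):
    m=cv2.inRange(cv2.cvtColor(s["color"],cv2.COLOR_RGB2HSV),lo,hi)
    out=[]
    for c in cv2.findContours(m,cv2.RETR_EXTERNAL,cv2.CHAIN_APPROX_NONE)[0]:
        if cv2.contourArea(c)<80: continue
        P=ray(s,c.reshape(-1,2),z)[:,:2]
        r=cv2.minAreaRect((P*1000).astype(np.float32))
        out.append((c.reshape(-1,2).mean(0).round(0),np.round(r[0],1),np.round(r[1],1),round(r[2],1)))
    return out
E
python3 - <<'E'
from h import *
t=pickle.load(open("pics/top0.pkl","rb"));sc=pickle.load(open("pics/scene0.pkl","rb"))
for s in(t,sc):
    print(*blues(s,.036),sep="\n")
C=np.array([[82,68],[318,65],[328,492],[84,502]])/5.5+[210,140]-.5
P=ray(t,C,.121);print(P.round(4),P.mean(0))
H=np.array([[192,160],[212,160],[219,372],[199,374]])/5.5+[210,140]-.5
P=ray(t,H,.166);print(P.round(4),P.mean(0))
im=cv2.imread("pics/scene0.png")
cv2.imwrite("pics/c3.png",cv2.resize(im[165:275,140:320],None,fx=4.4,fy=4.4,interpolation=cv2.INTER_CUBIC))
E
```

```text
(array([310., 264.]), array([ 295.4, -186.2]), array([149.3,  60.3]), 43.6)
(array([366., 246.]), array([ 354.9, -388.5]), array([151. ,  64.4]), 19.4)
(array([327., 216.]), array([ 467. , -252.2]), array([113.5,  47.7]), 0.5)
(array([194., 197.]), array([ 480.6, -246.6]), array([128.8,  50.4]), 0.8)
(array([171., 173.]), array([ 358.4, -383.8]), array([177.2,  61.3]), 19.2)
(array([229., 172.]), array([ 299.3, -183.5]), array([174.3,  68.5]), 43.3)
[[ 0.6888  0.1067  0.121 ]
 [ 0.6871 -0.043   0.121 ]
 [ 0.4176 -0.0434  0.121 ]
 [ 0.4143  0.1069  0.121 ]] [0.55195857 0.03179135 0.121     ]
[[0.6179 0.0351 0.166 ]
 [0.6176 0.0229 0.166 ]
 [0.488  0.0205 0.166 ]
 [0.4871 0.0325 0.166 ]] [0.55265631 0.02773659 0.166     ]
```

View pics/c3.png

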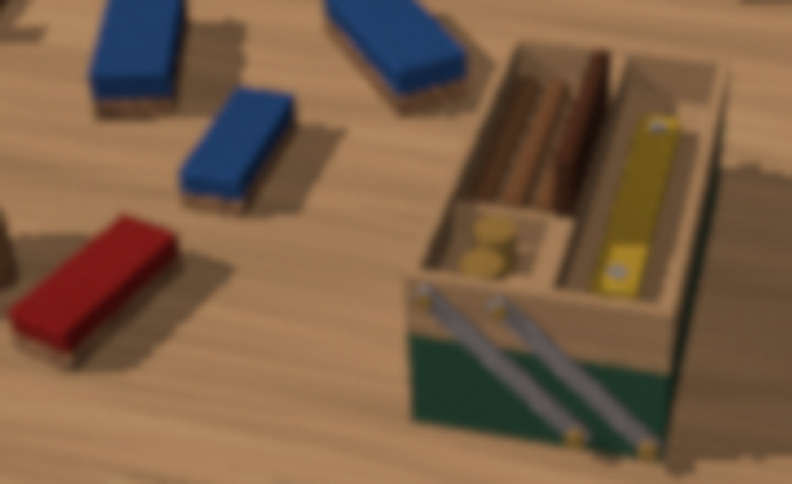

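```bash
python3 - <<'E'
from h import *
from scipy.optimize import least_squares
t=pickle.load(open("pics/top0.pkl","rb"));sc=pickle.load(open("pics/scene0.pkl","rb"))
tops=np.array([[80,67],[318,64],[331,494],[82,504]])/5.5+[210,140]-.5   # +x+y,+x-y,-x-y,-x+y
th=np.array([[190,158],[212,158],[221,374],[197,376]])/5.5+[210,140]-.5
scs=np.array([[678,312],[410,278],[518,42],[729,64]])/4.4+[140,165]-.5
R=np.array([[140,80],[140,-80],[-140,-80],[-140,80]])/1e3
H=np.array([[65,7],[65,-7],[-65,-7],[-65,7]])/1e3
def X(p,A,z):
    c,s=np.cos(p[2]),np.sin(p[2]);return np.c_[A@np.array([[c,s],[-s,c]])+p[:2],np.full(4,z)]
f=lambda p:np.r_[(proj(t,X(p,R,.121))-tops).ravel(),(proj(t,X(p,H,.166))-th).ravel(),(proj(sc,X(p,R,.121))-scs).ravel()]
r=least_squares(f,[.55,.03,0],loss="soft_l1");print(r.x,f(r.x).reshape(-1,2).round(1).tolist())
a=t["color"][:,:,::-1].copy()
a=cv2.resize(a[140:245,210:285],None,fx=5.5,fy=5.5,interpolation=cv2.INTER_CUBIC)
def d(a,s,P,o,k): cv2.polylines(a,[np.int32((proj(s,P)+.5-o)*k)],True,(0,0,255),1)
d(a,t,X(r.x,R,.121),np.array([210,140]),5.5);d(a,t,X(r.x,H,.166),np.array([210,140]),5.5)
b=cv2.resize(sc["color"][165:275,230:320,::-1],None,fx=4.4,fy=4.4,interpolation=cv2.INTER_CUBIC)
for A,z in((R,.121),(H,.166),(R,0)): d(b,sc,X(r.x,A,z),np.array([230,165]),4.4)
h=max(a.shape[0],b.shape[0]);o=np.zeros((h,a.shape[1]+b.shape[1],3),np.uint8);o[:a.shape[0],:a.shape[1]]=a;o[:b.shape[0],a.shape[1]:]=b
cv2.imwrite("pics/ov1.png",o)
B=np.array([[60,25],[60,-25],[-60,-25],[-60,25]])/1e3
tb=np.array([[132,227],[184,225],[189,350],[137,352]])/3.8+[285,140]-.5
sb=np.array([[232,193],[182,174],[240,87],[294,97]])/4.4+[140,165]-.5
g=lambda p:np.r_[(proj(t,X(p,B,.036))-tb).ravel(),(proj(sc,X(p,B,.036))-sb).ravel()]
q=least_squares(g,[.467,-.252,0],loss="soft_l1");print(q.x,g(q.x).reshape(-1,2).round(1).tolist())
E
```

```text
[0.55279922 0.03121443 0.02242423] [[-1.8, -0.4], [0.7, -1.9], [2.0, 0.5], [0.0, 0.6], [-1.0, 0.5], [-0.8, 0.3], [-1.1, -0.3], [-0.9, -0.5], [-0.6, 0.7], [-1.1, -0.7], [-1.4, -1.9], [0.5, -1.0]]
[ 0.46863311 -0.25242479 -0.00485096] [[-0.1, -0.6], [0.0, -0.3], [-0.0, -0.1], [-0.2, -0.4], [1.3, -2.4], [-1.8, -0.4], [-0.5, -0.4], [0.7, -0.7]]
```

View pics/ov1.png

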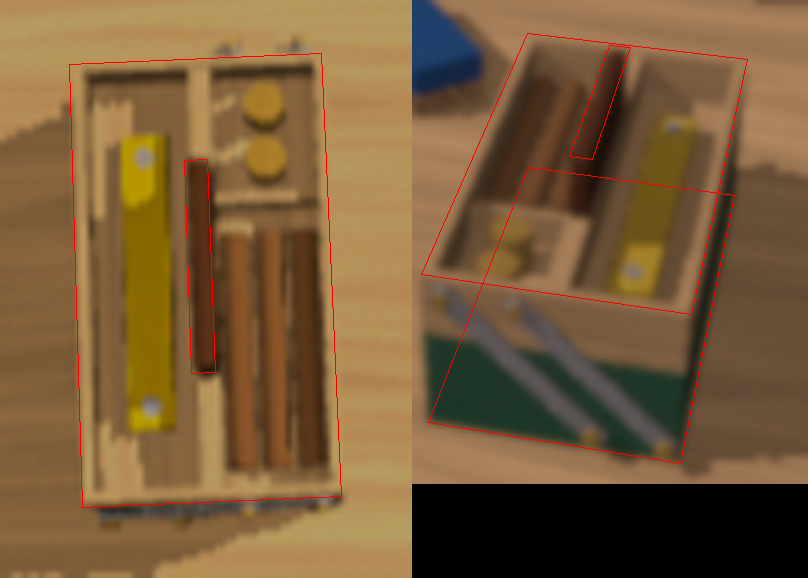

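```bash
python3 - <<'E'
from bench import ctrl, jaws, kinematics, eyes, telemetry
from h import *
ctrl.movep([.46,.03,.33],[np.pi,0,0.02])
s=eyes.snapshot("wrist");pickle.dump(s,open("pics/w1.pkl","wb"));cv2.imwrite("pics/w1.png",s["color"][:,:,::-1])
print(telemetry.get_time(),telemetry.get_joints(),telemetry.get_tool_pos())
E
```

```text
2.6417 [ 3.90485207e-02  7.97278626e-02  1.56756234e+00 -1.66719140e-04
  1.49463009e+00  1.59089347e+00] [0.46007726 0.02942612 0.32982697]
```

View pics/w1.png

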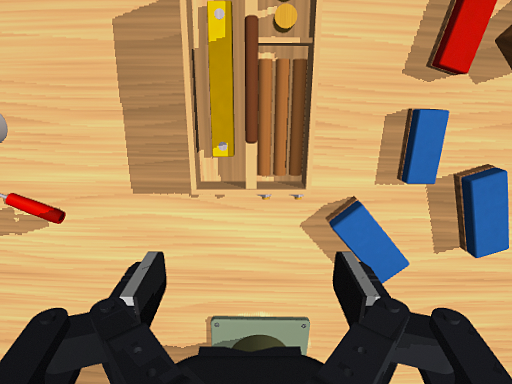

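```bash
python3 - <<'E'
from h import *
s=pickle.load(open("pics/w1.pkl","rb"))
P=ray(s,[[245.5,15],[258,15],[258,143],[245.5,143]],.166);print("handle",P.round(4).tolist(),P.mean(0))
# tray near rim corners
P=ray(s,[[191,193],[309,188]],.121);print("rim near",P.round(4).tolist(),P.mean(0))
for b in blues(s,.036):print(b)
im=s["color"][:,:,::-1]
cv2.imwrite("pics/c4.png",cv2.resize(im[0:205,175:325],None,fx=2.9,fy=2.9,interpolation=cv2.INTER_CUBIC))
cv2.imwrite("pics/c5.png",cv2.resize(im[90:200,370:470],None,fx=5,fy=5,interpolation=cv2.INTER_CUBIC))
E
```

```text
handle [[0.6172, 0.0358, 0.166], [0.6174, 0.0235, 0.166], [0.4897, 0.0201, 0.166], [0.4894, 0.034, 0.166]] [0.55341914 0.02834162 0.166     ]
rim near [[0.4137, 0.1064, 0.121], [0.4236, -0.051, 0.121]] [0.41865723 0.02770257 0.121     ]
(array([369., 242.]), array([ 294.7, -186.7]), array([168.3,  64.1]), 42.8)
(array([486., 211.]), array([ 353.2, -386.9]), array([167.1,  78.8]), 18.9)
(array([425., 146.]), array([ 467.5, -248.6]), array([118.7,  57.7]), 0.7)
```

View pics/c4.png

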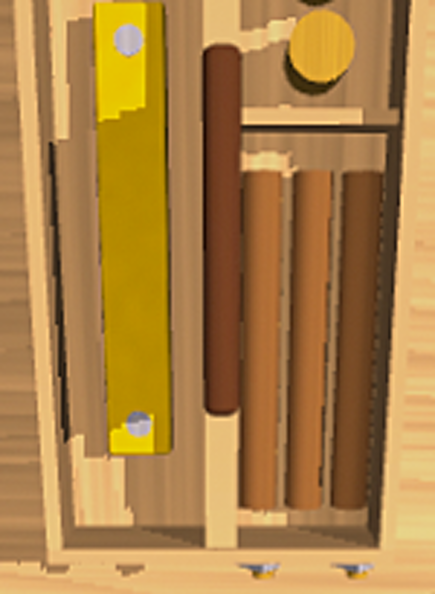

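View pics/c5.png

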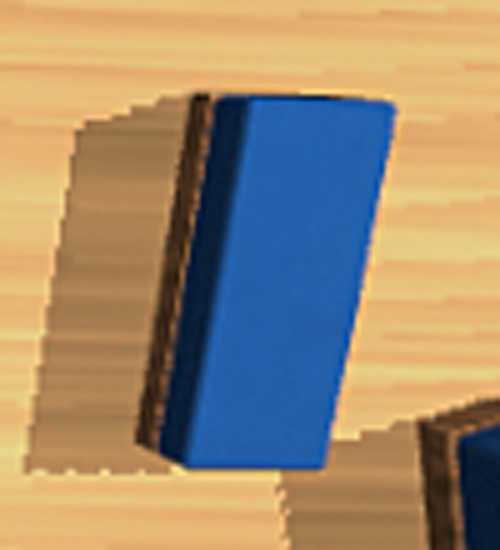

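```bash
cat > arm.py <<'E'
from bench import ctrl, jaws, kinematics, eyes, telemetry
from h import *
YB=0.022; D=np.array([-np.sin(YB),np.cos(YB),0]); XB=np.array([np.cos(YB),np.sin(YB),0]); HND=np.array([.553,.029]); OR=[np.pi,0,YB]
def arc(q): return D*.13*(np.cos(np.pi/4)-np.cos(np.pi/4+q))+np.array([0,0,.13*(np.sin(np.pi/4+q)-np.sin(np.pi/4))])
def swing(p0,qs,v,fmax=45):
    for q in qs:
        ctrl.line_to(p0+arc(q),OR,velocity=v)
        f=np.array(telemetry.get_force()); e=np.array(telemetry.get_tool_pos())-p0-arc(q)
        print(round(q,2),"F",f.round(1),"err",(e*1e3).round(1),"op",round(telemetry.get_opening()*1e3,1))
        if np.linalg.norm(f)>fmax: print("STOP");return False
    return True
def pic(n,f):
    s=eyes.snapshot(n);pickle.dump(s,open(f"pics/{f}.pkl","wb"));cv2.imwrite(f"pics/{f}.png",s["color"][:,:,::-1]);return s
E
python3 - <<'E'
from arm import *
ctrl.movep([.553,.029,.21],OR)
ctrl.line_to([.553,.029,.147],OR,velocity=.1)
jaws.grasp(40)
print(telemetry.get_time(),telemetry.get_tool_pos(),telemetry.get_opening(),telemetry.get_force())
p0=np.array([.553,.029,.147])
swing(p0,[.06,.15,.3],.05)
print(telemetry.get_time())
pic("scene","s2")
E
```

```text
4.85 [0.55300238 0.02899706 0.14697008] 0.00038644439105378246 [-0.39317087 -0.82124767  0.39723845]
0.06 F [-0.   0.  -0.5] err [0.2 0.3 0.4] op -0.3
0.15 F [-0.3  0.8  0.2] err [0.2 0.3 0.3] op -0.0
0.3 F [-0.3 -0.1 -0.7] err [-0.   0.2  0.1] op 0.0
6.0833
```

View pics/s2.png

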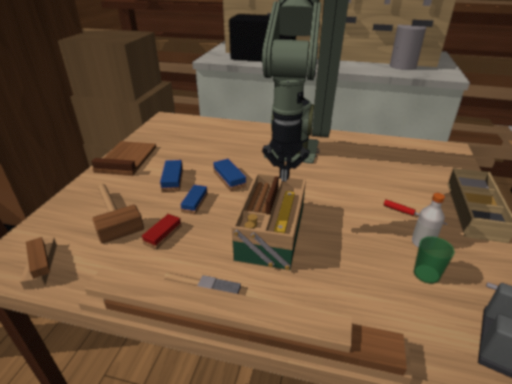

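```bash
python3 - <<'E'
from arm import *
s=pickle.load(open("pics/s2.pkl","rb"))
p=np.array(telemetry.get_tool_pos());print(p,telemetry.get_tool_rot(),proj(s,p),proj(s,[.553,.029,.166]))
pic("wrist","w2");t=pic("top","t2")
a=cv2.resize(s["color"][130:280,220:320,::-1],None,fx=3.9,fy=3.9,interpolation=cv2.INTER_CUBIC)
b=cv2.resize(t["color"][130:250,200:290,::-1],None,fx=4.4,fy=4.875,interpolation=cv2.INTER_CUBIC)
h=min(a.shape[0],b.shape[0]);cv2.imwrite("pics/c6.png",np.hstack([a[:h],b[:h]]))
E
```

```text
[0.5522182  0.06031405 0.17002008] [3.14142568e+00 1.59525536e-04 2.22742652e-02] [[282.9261901  187.15853369]] [[271.76487549 186.98854189]]
```

View pics/c6.png

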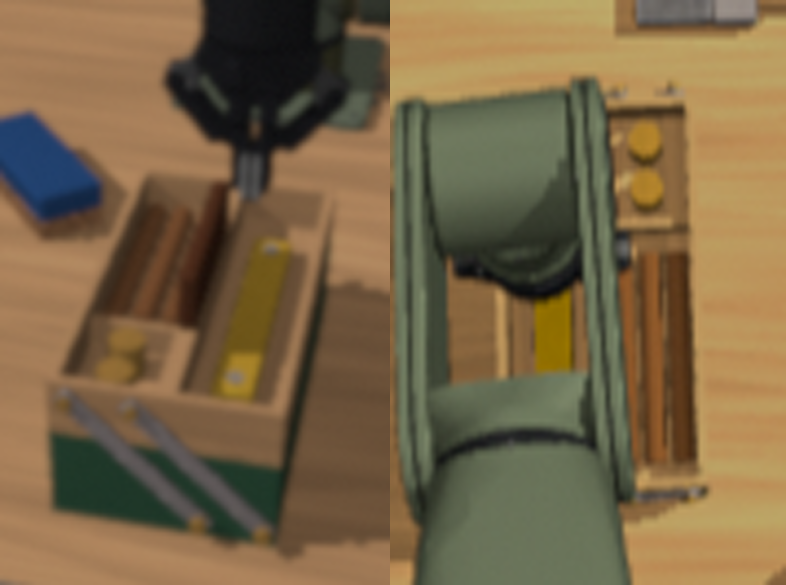

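View pics/w2.png

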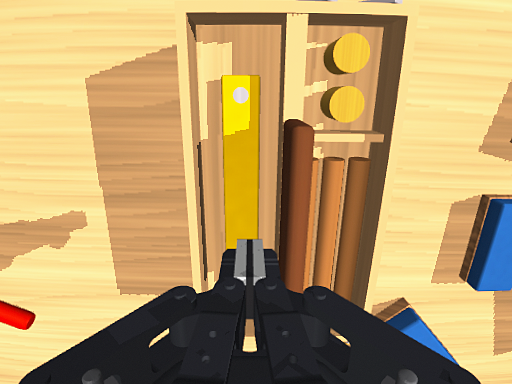

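```bash
python3 - <<'E'
from arm import *
s=pickle.load(open("pics/w2.pkl","rb"))
print(ray(s,[[285,124],[313,124]],.166), "fingertip px->", proj(s,[.5522,.0603,.159]), proj(s,[.5522,.0603,.17]))
print("rim far corners",ray(s,[[178,14],[412,12]],.121))
w=pickle.load(open("pics/w1.pkl","rb"))
for z in(.12,.14,.166): print(z,ray(w,[[252,15],[252,143]],z)[:,:2],ray(s,[[299,124]],z)[:,:2])
E
```

```text
[[0.61944853 0.04151623 0.166     ]
 [0.6198518  0.02563967 0.166     ]] fingertip px-> [[249.22469536 226.28185428]] [[249.23560923 233.87301968]]
rim far corners [[ 0.68410711  0.10929586  0.121     ]
 [ 0.69013295 -0.0436088   0.121     ]]
0.12 [[0.62740803 0.0291717 ]
 [0.48190668 0.02615146]] [[0.61507228 0.02588856]]
0.14 [[0.62300889 0.02927293]
 [0.48523101 0.02641301]] [[0.61706053 0.02923597]]
0.166 [[0.61729002 0.02940453]
 [0.48955263 0.02675302]] [[0.61964525 0.03358761]]
```

```bash
python3 - <<'E'
from arm import *
from scipy.optimize import least_squares
w=pickle.load(open("pics/w2.pkl","rb"));s=pickle.load(open("pics/s2.pkl","rb"))
f=lambda X:np.r_[(proj(w,X)-[250,239]).ravel(),(proj(s,X)-[284.4,180]).ravel()]
r=least_squares(f,[.55,.06,.17]);print(r.x,r.fun)
print(telemetry.get_joints(),telemetry.get_tool_pos())
a=cv2.resize(s["color"][150:190,262:307,::-1],None,fx=14,fy=14,interpolation=cv2.INTER_CUBIC)
cv2.imwrite("pics/c7.png",a)
for n,v in(("w",w),):
  cv2.imwrite("pics/c8.png",cv2.resize(v["color"][210:350,190:320,::-1],None,fx=4.2,fy=4.2,interpolation=cv2.INTER_CUBIC))
E
```

```text
[0.56482332 0.06037384 0.20082562] [-0.34440663  0.08146987 -1.84963901  0.14525581]
[ 8.78988939e-02  3.14840313e-01  1.66697705e+00 -8.47187560e-05
  1.16014809e+00  1.63675964e+00] [0.55218131 0.06017931 0.16989893]
```

View pics/c7.png

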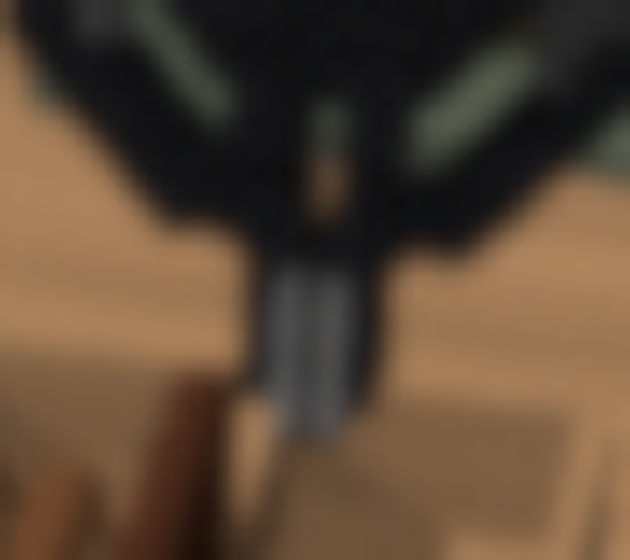

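View pics/c8.png

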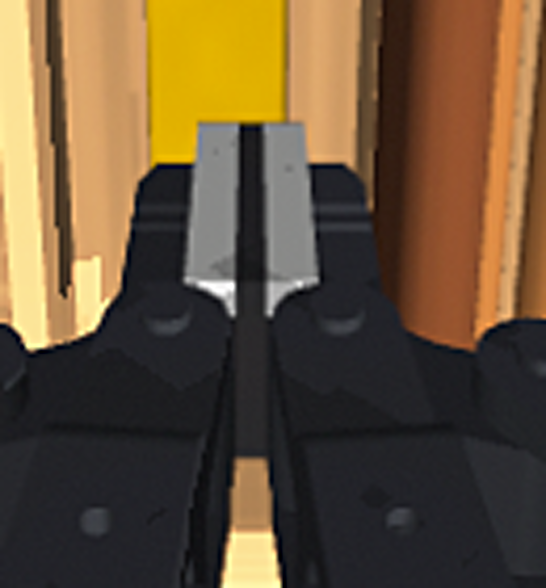

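```bash
python3 - <<'E'
from arm import *
w=pickle.load(open("pics/w2.pkl","rb"));s=pickle.load(open("pics/s2.pkl","rb"))
for x in(.541,.552,.563):
  for z in(.15,.16,.17,.18,.19,.2): print(x,z,proj(w,[x,.0603,z]).round(0),proj(s,[x,.0603,z]).round(0))
# pad width check: visible pad bottom(near) etc
print("cam",-np.array(w["R"]).T@w["t"], np.array(w["R"]).round(3).tolist())
E
```

```text
0.541 0.15 [[249. 235.]] [[283. 191.]]
0.541 0.16 [[249. 242.]] [[284. 188.]]
0.541 0.17 [[249. 250.]] [[284. 185.]]
0.541 0.18 [[249. 258.]] [[284. 182.]]
0.541 0.19 [[249. 267.]] [[284. 179.]]
0.541 0.2 [[249. 277.]] [[284. 176.]]
0.552 0.15 [[249. 221.]] [[283. 193.]]
0.552 0.16 [[249. 227.]] [[283. 190.]]
0.552 0.17 [[249. 234.]] [[283. 187.]]
0.552 0.18 [[249. 242.]] [[283. 184.]]
0.552 0.19 [[249. 250.]] [[283. 181.]]
0.552 0.2 [[249. 260.]] [[283. 178.]]
0.563 0.15 [[250. 206.]] [[282. 195.]]
0.563 0.16 [[250. 212.]] [[282. 192.]]
0.563 0.17 [[250. 218.]] [[282. 189.]]
0.563 0.18 [[250. 225.]] [[282. 186.]]
0.563 0.19 [[250. 233.]] [[282. 183.]]
0.563 0.2 [[250. 241.]] [[283. 180.]]
cam [0.63664476 0.06220804 0.33700014] [[0.021, -1.0, 0.001], [-0.945, -0.02, 0.326], [-0.326, -0.008, -0.945]]
```

```bash
python3 - <<'E'
from arm import *
ctrl.line_to([.553,.060,.185],OR,velocity=.15)
ctrl.line_to([.553,.031,.185],OR,velocity=.15)
ctrl.line_to([.553,.031,.156],OR,velocity=.06)
z=.156
print(telemetry.get_force())
while z>.128:
    z-=.0015; ctrl.line_to([.553,.031,z],OR,velocity=.03)
    f=np.array(telemetry.get_force())
    if abs(f[2])>3: break
print(z,f,telemetry.get_tool_pos(),telemetry.get_time())
pic("scene","s3");pic("wrist","w3")
s=pickle.load(open("pics/s3.pkl","rb"));w=pickle.load(open("pics/w3.pkl","rb"))
a=cv2.resize(s["color"][140:230,230:310,::-1],None,fx=5,fy=5);b=cv2.resize(w["color"][150:300,200:320,::-1],None,fx=3,fy=3)
cv2.imwrite("pics/c9.png",np.hstack([a,b]))
E
```

```text
[0.08114297 0.04304734 0.3654285 ]
0.13949999999999999 [-2.09868742  0.03950069  6.79680717] [0.55308292 0.03099721 0.14080064] 10.2083
```

View pics/c9.png

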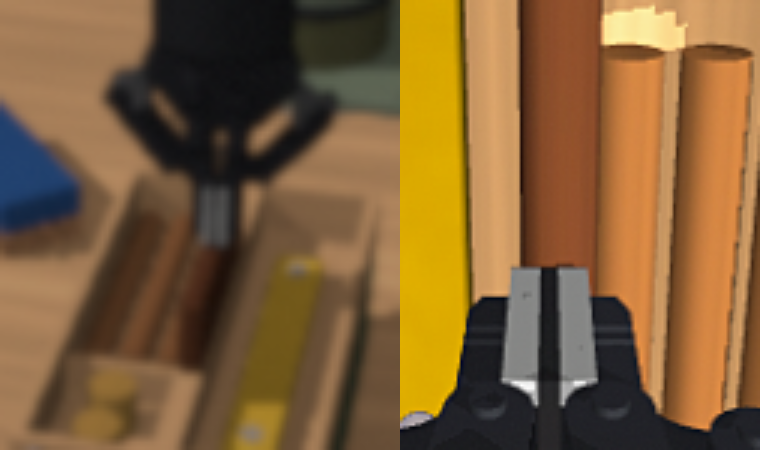

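```bash
echo 'OFF=.0365' >> arm.py; python3 - <<'E'
from arm import *
ctrl.line_to([.553,.031,.175],OR,velocity=.2)
jaws.let_go()
ctrl.line_to([.553,.029,.111],OR,velocity=.12)
print("pre",telemetry.get_force())
jaws.grasp(40)
print(telemetry.get_time(),telemetry.get_tool_pos(),telemetry.get_opening(),telemetry.get_force())
p0=np.array([.553,.029,.111])
if telemetry.get_opening()>.008: swing(p0,[.06,.15,.3],.05)
pic("scene","s4");print(telemetry.get_time())
E
```

```text
pre [ 0.09583894 -0.72810583  0.47137123]
12.75 [0.55307706 0.02930832 0.11130115] 0.01353779431864049 [-0.63376112  1.63410689  2.22635378]
0.06 F [ 0.2 -1.7 -2.1] err [ 0.1 -0.1 -0. ] op 13.7
0.15 F [ 0.4 -2.2 -2.2] err [0.1 0.2 0.3] op 13.3
0.3 F [ 0.6 -3.4  0.9] err [0.1 0.2 0.2] op 13.0
14.0333
```

View pics/s4.png

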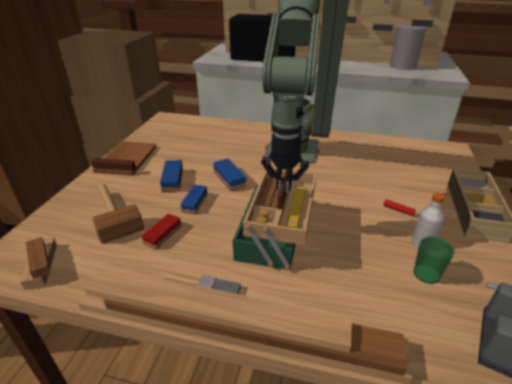

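Gripped (13.5 mm), and the tray is lifting (now around px (283,210)). I'll carry on to fully open.

```bash
python3 - <<'E'
from arm import *
p0=np.array([.553,.029,.111])
if swing(p0,[.45,.6,.75,.9,1.05,1.2,1.35,1.46],.06) and swing(p0,[1.53,1.571],.02):
    pic("scene","s5")
print(telemetry.get_time())
E
```

```text
0.45 F [ 0.8 -1.9  2.8] err [0.2 0.3 0.3] op 13.5
0.6 F [ 1.  -2.1  3.9] err [0.2 0.4 0.3] op 13.2
0.75 F [0.5 0.2 6.2] err [0.3 0.5 0.3] op 13.3
0.9 F [0.7 2.  5.6] err [0.3 0.8 0.2] op 13.5
1.05 F [1.3 3.6 5.7] err [0.4 0.9 0.2] op 13.0
1.2 F [0.7 3.8 4.2] err [ 0.3  1.1 -0. ] op 13.5
1.35 F [2.1 6.  2.5] err [ 0.4  1.4 -0.3] op 13.1
1.46 F [1.8 6.5 2.6] err [ 0.4  1.6 -0.5] op 13.1
1.53 F [1.7 7.1 1.5] err [ 0.4  1.4 -0.6] op 13.2
1.57 F [2.  3.6 5.7] err [0.5 0.5 0.3] op 13.5
18.825
```

View pics/s5.png

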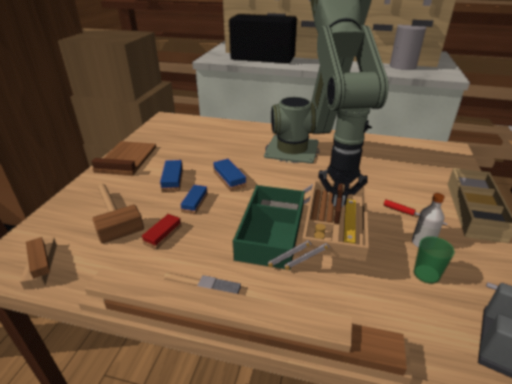

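```bash
python3 - <<'E'
from arm import *
print(kinematics.solve_ik([.468,-.2515,-.0155],[np.pi,0,0.003]),kinematics.solve_ik([.59,.03,-.006],OR))
jaws.let_go()
p=np.array(telemetry.get_tool_pos())
ctrl.line_to([p[0],p[1],.17],OR,velocity=.15)
ctrl.movep([.468,-.2515,.09],[np.pi,0,0.003])
pic("top","t6");pic("scene","s6");pic("wrist","w6")
print(telemetry.get_time(),telemetry.get_force())
t=pickle.load(open("pics/t6.pkl","rb"));s=pickle.load(open("pics/s6.pkl","rb"));w=pickle.load(open("pics/w6.pkl","rb"))
cv2.imwrite("pics/c10.png",np.hstack([cv2.resize(t["color"][130:260,160:290,::-1],(390,390)),cv2.resize(s["color"][150:280,220:390,::-1],(400,390))]))
E
```

```text
[-5.14759607e-01  4.92768219e-01  1.94330327e+00 -4.44089210e-16
  7.05521167e-01  1.05303672e+00] [ 3.13360976e-02  5.48163965e-01  1.79125437e+00 -4.44089210e-16
  8.02174323e-01  1.58013242e+00]
21.95 [-0.05177989  0.19192762  0.38760855]
```

View pics/c10.png

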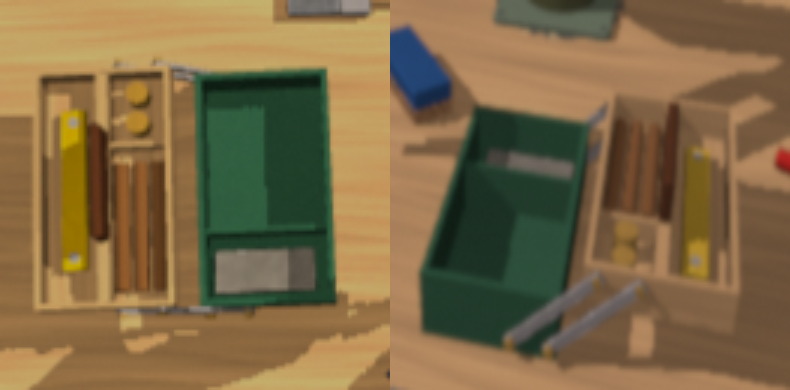

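View pics/w6.png

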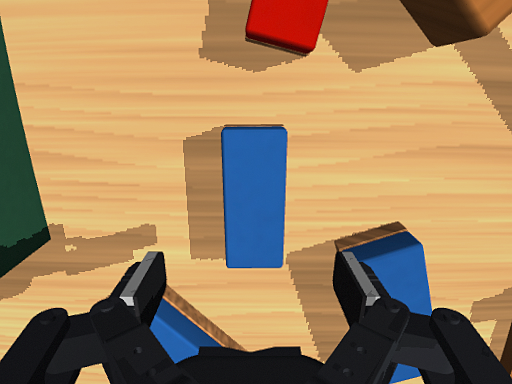

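```bash
python3 - <<'E'
from arm import *
w=pickle.load(open("pics/w6.pkl","rb"));t=pickle.load(open("pics/t6.pkl","rb"))
P=ray(w,[[221.5,127],[287,127],[283.5,268],[226,267]],.036);print(P.round(4).tolist(),P.mean(0))
# box rim corners in top crop: *130/390 + (160,130)
C=np.array([[196,75],[327,69],[336,301],[201,306]])/3+[160,130]-.5
P=ray(t,C,.075);print("box rim",P.round(4).tolist(),P.mean(0))
C=np.array([[205,232],[326,226]])/3+[160,130]-.5
print("div",ray(t,C,.062))
c=[.553,.030];print(np.array(c)+.043*XB[:2])
E
```

```text
[[0.5281, -0.2303, 0.036], [0.5283, -0.2783, 0.036], [0.4085, -0.2807, 0.036], [0.4094, -0.231, 0.036]] [ 0.46854782 -0.25504544  0.036     ]
box rim [[0.691, 0.1101, 0.075], [0.6946, -0.0473, 0.075], [0.417, -0.0519, 0.075], [0.4141, 0.1057, 0.075]] [0.55418445 0.02917512 0.075     ]
div [[ 0.50248388  0.1017324   0.062     ]
 [ 0.50673512 -0.04212226  0.062     ]]
[0.59598959 0.03094592]
```

```bash
python3 - <<'E'
from arm import *
o=[np.pi,0,.01]
ctrl.line_to([.4685,-.2540,.03],o,velocity=.15)
ctrl.line_to([.4685,-.2540,-.0155],o,velocity=.08)
print("pre",np.round(telemetry.get_force(),1))
jaws.grasp(40)
print(telemetry.get_opening(),np.round(telemetry.get_force(),1))
if telemetry.get_opening()>.04:
    ctrl.line_to([.4685,-.2540,.125],o,velocity=.12)
    print(telemetry.get_opening(),np.round(telemetry.get_force(),1))
pic("scene","s7");pic("wrist","w7");print(telemetry.get_time())
E
```

```text
pre [ 0.4  0.1 -0. ]
0.04924694668182849 [-0.  -0.2  3.9]
0.04935492867110825 [-0.2  0.7 -1.6]
25.0667
```

View pics/s7.png

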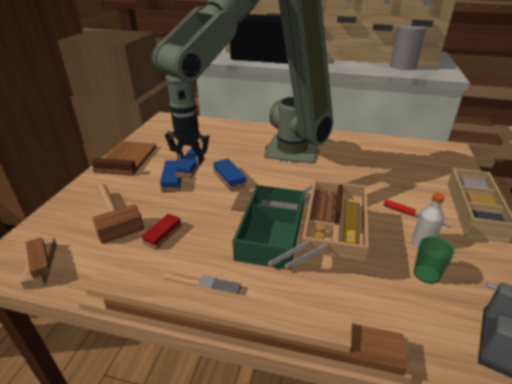

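View pics/w7.png

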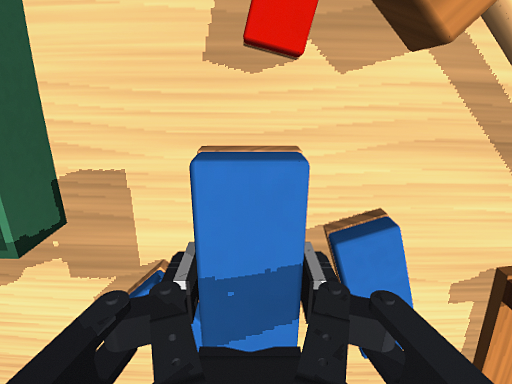

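```bash
python3 - <<'E'
from arm import *
ctrl.line_to([.5965,.030,.125],OR,velocity=.25)
ctrl.line_to([.5965,.030,.004],OR,velocity=.10)
f0=np.array(telemetry.get_force());print(f0.round(1))
z=.004
while z>-.0105:
    z-=.0015; ctrl.line_to([.5965,.030,z],OR,velocity=.02)
    f=np.array(telemetry.get_force())
    if f[2]-f0[2]>3: break
print("z",z,f.round(1),telemetry.get_opening(),telemetry.get_time())
pic("scene","s8")
pic("wrist","w8")
s=pickle.load(open("pics/s8.pkl","rb"));w=pickle.load(open("pics/w8.pkl","rb"))
cv2.imwrite("pics/c11.png",np.hstack([cv2.resize(s["color"][140:280,210:350,::-1],(390,390)),cv2.resize(w["color"][:,:,::-1],(400,390))]))
E
```

```text
[ 0.1 -0.8 -1.8]
z -0.008 [-1.8  0.2  6.1] 0.04956175288657709 29.825
```

View pics/c11.png

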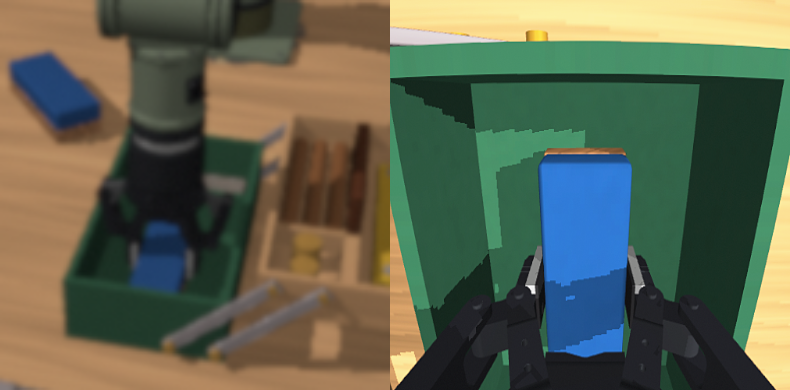

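```bash
python3 - <<'E'
from arm import *
jaws.let_go();print(np.round(telemetry.get_force(),1))
ctrl.line_to([.5965,.030,.17],OR,velocity=.15)
pe=np.array([.553,.029,.111])+arc(1.571)
ctrl.line_to([pe[0],pe[1],.175],OR,velocity=.25)
pic("scene","s9");w=pic("wrist","w9");print(telemetry.get_time(),pe)
s=pickle.load(open("pics/s9.pkl","rb"))
cv2.imwrite("pics/c12.png",np.hstack([cv2.resize(s["color"][150:290,220:390,::-1],(390,390)),cv2.resize(w["color"][:,:,::-1],(400,390))]))
E
```

```text
[-0.4  0.3 -0.1]
32.7167 [0.54895526 0.21282199 0.11098128]
```

View pics/c12.png

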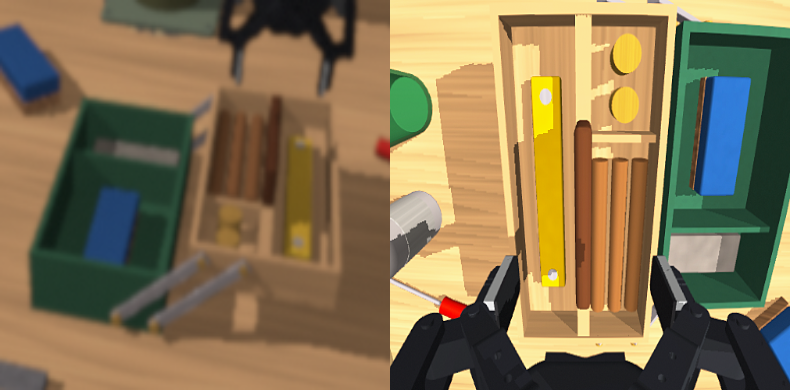

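```bash
python3 - <<'E'
from arm import *
p0=np.array([.553,.029,.111]); pe=p0+arc(1.571)
ctrl.line_to(pe,OR,velocity=.12); print(np.round(telemetry.get_force(),1))
jaws.grasp(40);print(telemetry.get_opening(),np.round(telemetry.get_force(),1))
if telemetry.get_opening()>.008:
    ok=swing(p0,[1.5,1.35,1.2,1.05,.9,.75,.6,.45,.3,.15],.06) and swing(p0,[.07,.02,0],.03)
pic("scene","s10");print(telemetry.get_time())
E
```

```text
[-0.2  0.5  0.6]
0.01311219739877658 [-0.8  2.2  1.5]
1.5 F [-0.1  4.9  1.5] err [0.1 0.6 0.2] op 13.0
1.35 F [-2.6  4.5  3.8] err [0.  0.5 0.3] op 13.1
1.2 F [-1.9  3.5  6.4] err [-0.   0.2  0.3] op 13.2
1.05 F [-3.6  2.6  7.1] err [-0.  -0.3  0.5] op 13.3
0.9 F [-2.5  0.2  6.7] err [-0.1 -0.9  0.4] op 13.3
0.75 F [-1.6 -1.1  6.6] err [-0.1 -1.4  0.2] op 13.5
0.6 F [-1.9 -2.1  5.5] err [-0.2 -1.4 -0.1] op 13.4
0.45 F [-1.8 -4.4  4.8] err [-0.3 -0.9 -0.2] op 13.6
0.3 F [-2.1 -5.7  2.2] err [-0.3 -0.8 -0.3] op 13.4
0.15 F [-1.5 -6.9  1.6] err [-0.4 -0.9 -0.7] op 13.3
0.07 F [-1.1 -6.9  1.3] err [-0.4 -0.9 -0.8] op 13.0
0.02 F [-1.8 -4.8  1.2] err [-0.4 -0.9 -0.9] op 13.4
0 F [-3.6 -2.3  6.8] err [-0.4  0.4  0.2] op 13.3
39.7917
```

View pics/s10.png

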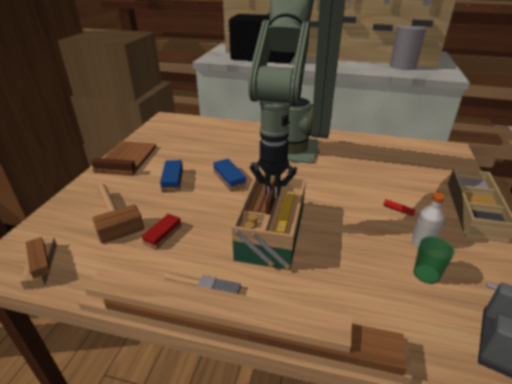

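```bash
python3 - <<'E'
from arm import *
p0=np.array([.553,.029,.111])
ctrl.line_to(p0-D*.001-np.array([0,0,.001]),OR,velocity=.02);print(np.round(telemetry.get_force(),1),telemetry.get_tool_pos())
jaws.let_go()
ctrl.line_to([.553,.029,.20],OR,velocity=.12)
ctrl.movep([.3,-.2,.25],OR)
s=pic("scene","s11");t=pic("top","t11");print(telemetry.get_time(),np.round(telemetry.get_force(),1))
t0=pickle.load(open("pics/top0.pkl","rb"));s0=pickle.load(open("pics/scene0.pkl","rb"))
g=lambda a:cv2.resize(a["color"][150:280,220:320,::-1],(300,290))
h=lambda a:cv2.resize(a["color"][135:245,205:290,::-1],(300,290))
cv2.imwrite("pics/c13.png",np.vstack([np.hstack([g(s0),g(s)]),np.hstack([h(t0),h(t)])]))
E
```

```text
[-5.1  0.9 11.2] [0.55266929 0.02934841 0.11112056]
43.0333 [ 0.5 -0.1 -0.1]
```

View pics/c13.png

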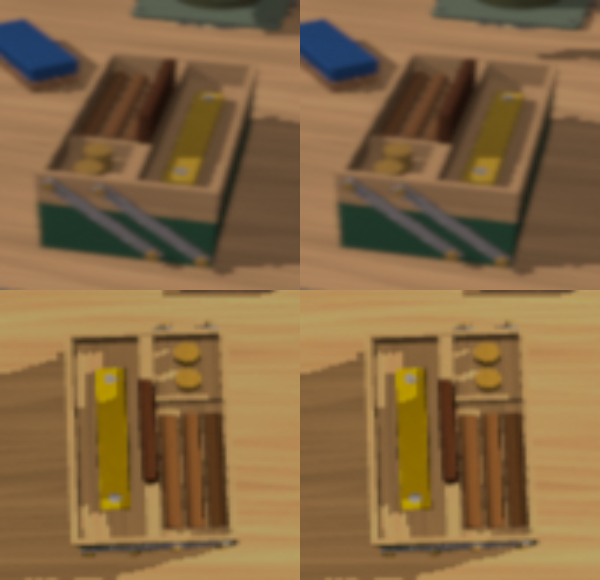

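View pics/t11.png

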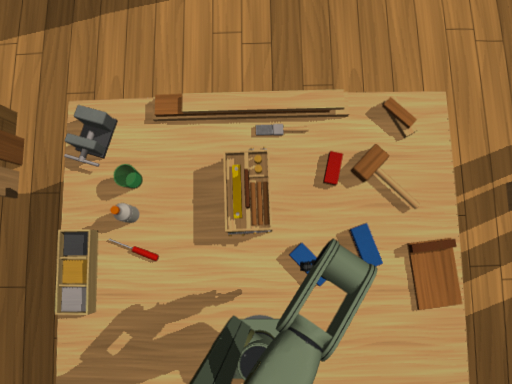

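The tray is closed exactly as in the first picture, the rule is in place, and the bystanders have not moved.

```bash
python3 - <<'E'
from bench import hand_in,telemetry
hand_in();print(telemetry.get_time())
E
```

```text
the job is handed in; nothing more can be done
the job is handed in; nothing more can be done
```

The job is done and handed in at about 43 s of the 72 s allowed. I swung the tray open by its handle and laid the smallest blue-backed block (first top picture, px (327,216)) cork down in the large bay. Then I swung the tray back until it was closed.

- **First grasp missed:** The jaws closed on nothing, just above the handle, and the tray did not move. A light touch on the handle top (about 7 N) showed the fingertips about 25 mm behind the reported TCP, not the stated 11 mm ahead of it. I lowered every later move by 36.5 mm.
- **Tray swings:** The forces I read at the end of each step stayed under about 9 N both ways. I pressed the closed tray lightly (about 12 N) against its stop before letting go.
- **Block:** I set it down by feel, with contact at about 6 N and at the expected height. The pictures taken after release showed it flat in the large bay and the whetstone in its own bay. With the tray shut, I could not see either again.
- **Last pictures:** The tray and yellow rule look the same as in the first pictures, and the other things on the bench look unmoved. The arm touched nothing when I handed in.

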